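# Fit a drill bush into a spar drill jig with sprung tongs

## Task

Take the sprung tongs out of the wooden tool block, pick the wide-headed drill bush out of the rack with them, and press it gently into the socket of the drill jig in the spar channel until its head sits flat on the socket's rim. Leave it there and stand the tongs back in their slot, tips down. Handle the bush only with the tongs, never with the fingers, and leave the other two bushes and the rest of the bench as they are.

Things in the scene. Friction and masses are not known exactly. Their poses are not given: they have to be found in the camera images.
- tongs: Sprung steel tongs, 142 mm long, 100 g, standing upright, tips down, in the tool block. Origin midway between the tips, at their lower end; z up along the tongs; y is the way the legs open and close. Legs 14 mm wide in x end in jaws 19 mm wide. Free, the jaws stand about 50 mm apart, the tips 68 mm wide over all.
- tongs_grip (a point): Place to hold the tongs, on their centre line, 95 mm above the tips, on the flat black rubber grips (20 mm wide, from 72 to 116 mm above the tips). Over the grips: free 50 mm; 46 mm: jaws 38 mm apart, the spring pushes back with about 8 N, enough to hold them; shut on the 27 mm head 43 mm, the spring taking 14 N. Wider than 50 mm they drop. 1 mm here is 3.2 mm at the jaws. Axes as tongs.
- tongs_jaws (a point): Point between the jaws, 6.5 mm above the tips. Each jaw is an upright V, 13 mm high, that centres a 27 mm head; above it a step comes to lie over the head's rim, so pushing the tongs down pushes the head down. The hinge, a dark cylinder 14 mm thick, is 135 mm above the tips. A knock on the legs turns the tongs in the hand. Axes as tongs.
- slot (a point): Centre of the mouth of the tongs' slot in the top of the wooden tool block (105 x 104 mm, 62 mm high, fixed). Slot 27 mm wide in x, 75 mm long in y, 52 mm deep; the tongs stand on its floor, 10 mm above the bench, their y along its y. Two small hand tools stand in the block 52 mm to the +x side, their tops 122 mm above the bench.
- bush_wide_center (a point): Centre (half-way up) of the wanted steel drill bush, about 80 g: knurled head of 27 mm diameter, 12 mm high, on a body of 16 mm diameter, 20 mm long, its foot tapered by 2 mm all round over the last 3.5 mm. The head's underside is 4 mm above this point. No other bush has so wide a head.
- bush_wide: The same wanted bush; origin at the centre of its foot, z up its axis. It slides freely about 8 mm into the socket, then meets a sprung ball that sticks 2.5 mm out of the socket's wall, and takes a push of 4 to 10 N the rest of the way.
- rack: Dark wooden bush rack 156 (x) x 54 mm, 36 mm high, fixed. Origin under its centre. Three bushes stand in a row along x, 50 mm apart, in any order, loose by 1.3 mm either way, heads resting on the rack's top face. When the tips of the tongs touch this face the step of the jaws is 1 mm above the wide bush's head.
- bush_low_center (a point): Centre of another bush in the rack: head 22 mm diameter and 12 mm high, body 16 mm diameter and 20 mm long. Stays in the rack.
- bush_tall_center (a point): Centre of the third bush in the rack: head 22 mm diameter and 19 mm high, body 16 mm diameter and 20 mm long. Stays in the rack.
- tape: Roll of paper tape lying on the bench, 90 mm diameter, 25 mm high; a bystander. Origin under its centre.
- screwdriver: Yellow-handled screwdriver lying on the bench, 170 mm long; a bystander. Origin under its middle.
- channel: Fixed aluminium spar channel 210 mm long (y), 84 mm wide (x), web down, flanges 50 mm high, 78 mm apart. Origin at the middle of its underside, z up. The drill jig clamped to its web is a dark steel block 60 (x) x 84 mm, top 33.5 mm above the bench, with the socket standing out of its middle. Gently means pushing down with no more than 15 N.
- jig_middle (a point): The socket's mid-setting on the channel's centre line, at its rim's height (36 mm above the bench). The jig's screws sit in slots: the socket's real centre is on this line but anywhere up to 9 mm from here along y, to be seen or felt for. Socket: steel liner 24 mm outside, 17 mm inside diameter, 2.5 mm above the block. With the head home the bush's centre is 4 mm below the rim. Axes as channel.
Not all that is in view belongs to the job. Of the things that look like the tongs, the largest one is meant.

How it is judged:
By the outcome, as a careful person would: the job done as asked, in the order asked, and still so for the second after the job is handed in, with the robot touching nothing.
It also fails if it takes over 70 s, if anything falls off the work surface, if the arm or the gripper's body presses on something with over 40 N, if the wrist force passes 120 N, or if a joint passes its speed limit or range.

## Robot

A 6-joint arm with a two-finger parallel gripper is mounted at the origin on the work surface. World frame = base frame: x ahead of the robot, y to its left, z up, the work surface at z = 0. Lengths are in m, angles in rad, forces in N, time in s.
With the tool pointing down it reaches from about 0.325 to 0.875 m from the base axis. Payload 4.4 kg.
Tool frame: the origin (TCP) lies at the very end of the fingers, on their centre line; the grasp point (between the pads) lies 19 mm behind it; z points along the fingers, y is the line along which they close (so a half turn about z gives the same grasp; the last joint's range is limited). The gripper opens to 85 mm and grips with 20 to 120 N. Pads are 22 mm wide; open, the fingers measure 114 mm over their backs; the gripper's body (76 mm by 85 mm) begins 54 mm behind the grasp point. The pads swing forward as they close: fully open they stand 13 mm farther back than shut.
Start: joints at [1.056, 0.207, 1.542, -0, 1.393, -0.15], TCP at [0.205, 0.537, 0.231] pointing down, gripper open.
Joint ranges: [-2.73, 2.73], [-0.86, 2.22], [0.23, 2.46], [-1.11, 4.25], [0.08, 2.63], [-2.82, 2.82]. Speed limits (rad/s): [2.79, 2.79, 3.14, 3.14, 3.14, 3.14].

## Interface

Orientations are given as a rotation vector (axis times angle).
In Python, from station import * gives the robot as it stands.
- The arm moves only by the tool move_arm, never from a script. Its argument "rows" is a list of rows, each an object of numbers: "hand": the finger opening in mm, from 0 to 85.4; "tx", "ty", "tz": the shift along the tool's x, y, z in mm; "twist": the turn about the tool's z in degrees. In form: [{"hand": .., "tx": .., "ty": .., "tz": .., "twist": ..}, ...]. A call has 1 to 8 rows; each row shifts and turns the commanded pose from where the row before left it, along the tool's axes as they then stand; what a row does not reach is not made up. A row lasts 1/8 s, in which the tool goes at most 62.5 mm and 10.7 degrees, less where a joint would pass 70% of its speed; a pose out of reach is approached as far as the arm can. A call with a gripper value outside its range is refused whole. The fingers move at their own pace and stop on an object; "squeeze" is the grip in N (left out, the last holds). Time passes only in rows, so rows that do not move let the fingers close. It gives the time, the measured TCP pose, the force, the opening and the grip force at its end, in the units of the state.
- sense(): the state, without advancing time (a new reading comes with each control period).
- snapshot(name): name is "scene" or "top"; returns the picture (400x640x3 uint8, red, green, blue); there is no depth.
- camera_model(name): a dict with "fx", "fy", "cx", "cy" (pixels), "dist_coeffs" ([k1, k2, p1, p2, k3] as OpenCV has them; the pictures are not rectified), "T" (4x4, takes a point from camera to world coordinates). Camera axes: x right, y down, z forward; pixel columns grow to the right and rows downward; lengths in m; the calibration is good to about 2 mm. A picture is of the moment at which its call begins. camera_model takes no time and is no camera call.
- sign_off(): hands the job in; it is judged then, once.
The state is a dict: "clock": time; "qpos": joint angles; "dq": joint speeds; "joint_torque": joint torques, N m; "tcp_pos": TCP position; "tcp_rot": TCP orientation; "force": force on the tool from outside, world axes, zero at the start; "moment": the same for the moment, N m; "grip_width": finger opening in m; "grasp_force": force on a finger pad.
Only numpy, scipy, OpenCV 4.12 (cv2) and the standard library are available. Lean on these libraries where they do the work, as an engineer would, in place of code of your own. Each camera call takes 0.05 s, during which the arm holds its last target. There are 200 camera calls.

## Working session

There is one attempt and no reset: what is moved stays moved. The work goes in short steps, Python scripts to look and compute and a tool call to move; the robot and the scene stay as the last step left them, time stands still between calls to the robot, and variables do not carry over. Pictures are saved under pics/ and viewed, at most 10 in all, crops included, and the job is handed in when it is done.

Besides the shell and the picture viewer there is one more tool, called by a JSON object that holds its "method" and its "body", one argument or row to a line. move_arm: Moves the arm, as the interface text tells. Its arguments: {"type":"object","properties":{"rows":{"type":"array","items":{"type":"object","properties":{"hand":{"type":"number"},"tx":{"type":"number"},"ty":{"type":"number"},"tz":{"type":"number"},"twist":{"type":"number"}}}},"squeeze":{"type":"number"}},"required":["rows"]}

```bash
mkdir -p pics; ls; cat > h.py <<'E'
import numpy as np, cv2
from station import *
def cam(n):
    c=camera_model(n); K=np.array([[c['fx'],0,c['cx']],[0,c['fy'],c['cy']],[0,0,1.]]); return K,np.array(c['dist_coeffs'],float),np.array(c['T'])
def ray(n,u,v):
    K,d,T=cam(n); p=cv2.undistortPoints(np.array([[[u,v]]],float),K,d)[0,0]
    return T[:3,3],T[:3,:3]@np.array([p[0],p[1],1.])
def atz(n,u,v,z):
    o,r=ray(n,u,v); return o+r*(z-o[2])/r[2]
def proj(n,P):
    K,d,T=cam(n); R=T[:3,:3].T; return cv2.projectPoints(np.array(P,float).reshape(-1,1,3),cv2.Rodrigues(R)[0],-R@T[:3,3],K,d)[0][:,0]
def save(n,f,box=None,s=1):
    im=snapshot(n)[:,:,::-1]
    if box: im=im[box[1]:box[3],box[0]:box[2]]
    cv2.imwrite('pics/'+f,cv2.resize(im,None,fx=s,fy=s,interpolation=cv2.INTER_CUBIC))
E
python3 - <<'E'
from h import *
save('scene','a.png',None,1.25);save('top','b.png',None,1.25)
print(camera_model('scene'));print(camera_model('top'));print(sense())
E
```

```text
pics
{'fx': 445.8481721303696, 'fy': 445.8481721303696, 'cx': 320.4090564891821, 'cy': 201.17417976353977, 'dist_coeffs': array([-0.00873773,  0.        ,  0.        ,  0.        ,  0.        ]), 'T': array([[-6.49770421e-01,  5.38117408e-01, -5.36868750e-01,
         1.02905635e+00],
       [ 7.60130506e-01,  4.59881245e-01, -4.59032519e-01,
         4.39106664e-01],
       [-1.17520343e-04, -7.06356068e-01, -7.07856688e-01,
         7.87517069e-01],
       [ 0.00000000e+00,  0.00000000e+00,  0.00000000e+00,
         1.00000000e+00]])}
{'fx': 444.343116231138, 'fy': 444.343116231138, 'cx': 323.86748134811177, 'cy': 201.55078908206383, 'dist_coeffs': array([-0.05911524,  0.        ,  0.        ,  0.        ,  0.        ]), 'T': array([[-0.01583982, -0.98928098,  0.1451628 ,  0.32712521],
       [-0.99986321,  0.01636305,  0.00241109, -0.01901604],
       [-0.00476055, -0.14510475, -0.98940485,  1.26179388],
       [ 0.        ,  0.        ,  0.        ,  1.        ]])}
{'clock': 0.1, 'qpos': array([ 1.05651679e+00,  2.07404975e-01,  1.54283488e+00,  2.80295001e-06,
        1.39349864e+00, -1.50512883e-01]), 'dq': array([-0.00033887, -0.00285118, -0.00487561, -0.00256308,  0.00210684,
       -0.00144209]), 'joint_torque': array([ 5.09782058e-05, -3.84090972e+01, -2.92550236e+01, -2.84353882e-05,
        4.83333104e-03,  4.38334484e-05]), 'tcp_pos': array([0.20425409, 0.53675548, 0.23019074]), 'tcp_rot': array([-0.56813139, -3.08907843,  0.00318405]), 'force': array([-1.0340355 ,  0.24238625,  0.02118605]), 'moment': array([-0.02270751, -0.02785432,  0.00657535]), 'grasp_force': 0.0, 'grip_width': 0.08535925799192363}
```

View pics/a.png

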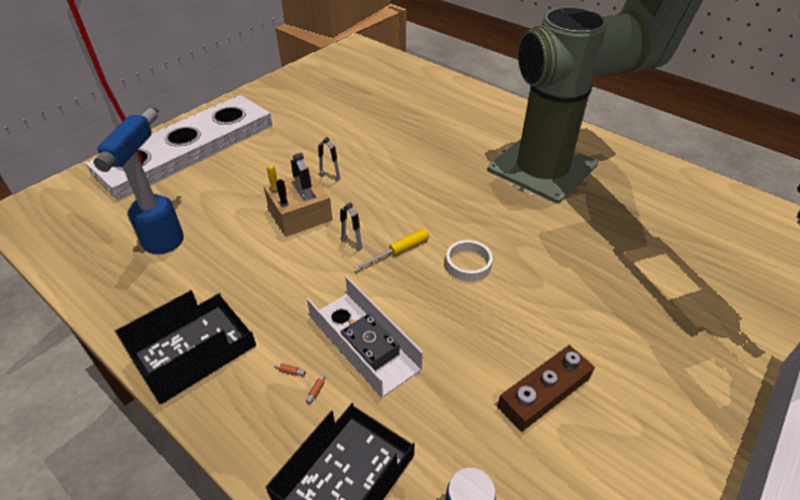

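View pics/b.png

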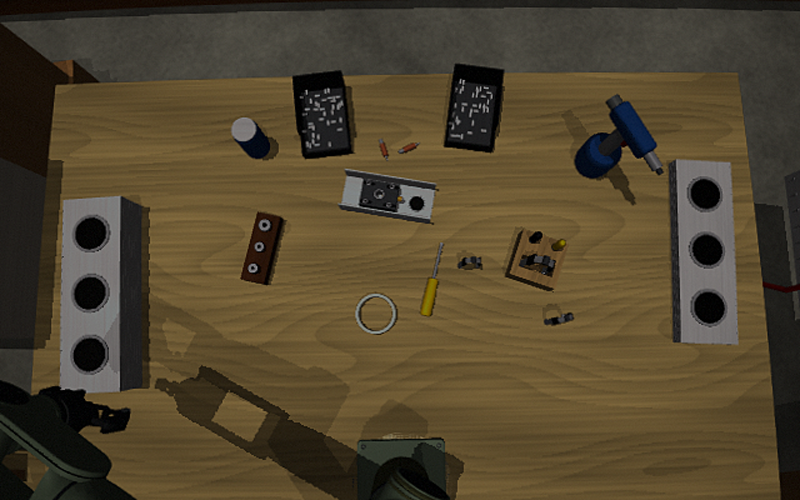

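```bash
cat >> h.py <<'E'
def mont(f,boxes,s=5):
    ims={};rows=[]
    for n,x,y in boxes:
        if n not in ims: ims[n]=snapshot(n)[:,:,::-1].copy()
        c=cv2.resize(ims[n][y:y+(ph:=PH),x:x+PW],None,fx=s,fy=s,interpolation=cv2.INTER_CUBIC)
        c=np.clip(c.astype(float)*(1.5 if n=='top' else 1),0,255).astype(np.uint8).copy()
        for k in range(0,PW,10):
            cv2.line(c,(k*s,0),(k*s,6),(0,255,0),1)
            if k%20==0: cv2.putText(c,str(x+k),(k*s,16),0,.35,(0,255,0))
        for k in range(10,PH,10): cv2.line(c,(0,k*s),(6,k*s),(0,255,0),1); cv2.putText(c,str(y+k),(8,k*s+4),0,.35,(0,255,0))
        rows.append(c)
    h=len(rows)//2
    cv2.imwrite('pics/'+f,np.vstack([np.hstack(rows[:h]),np.hstack(rows[h:])]) if h else rows[0])
PW,PH=80,60
E
python3 - <<'E'
import h; from h import *
mont('c.png',[('scene',203,110),('top',395,175),('scene',245,225),('top',268,130)])
h.PW,h.PH=80,60
mont('d.png',[('scene',395,275),('top',175,165)],5)
E
```

```text
(no output)
```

View pics/c.png

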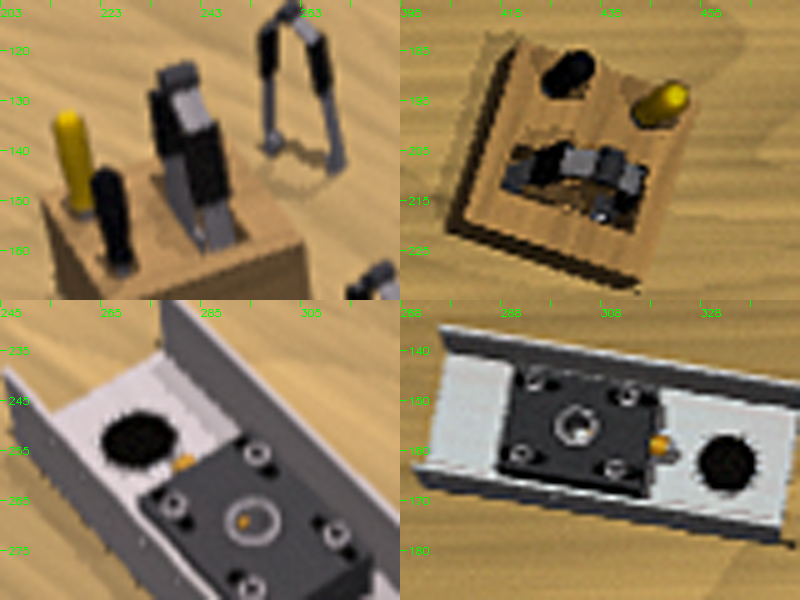

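View pics/d.png

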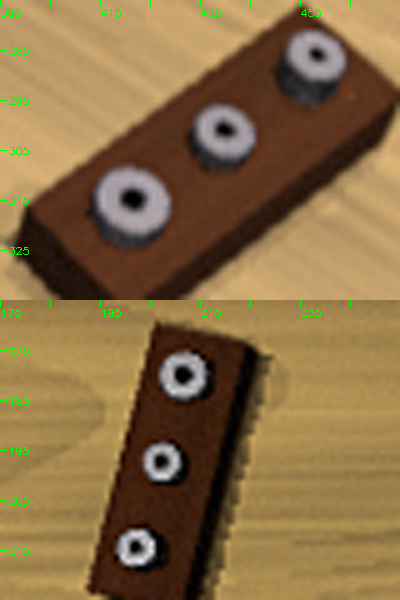

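Top view: wide bush (211.2,179.6), others (207.3,197.0), (201.8,214.0); socket (303.2,154.6); block top corners (419.4,182.6),(453.4,196),(443,230),(408.4,218.6); hinge (430.6,207). Scene view: wide (421,314.6), socket (295,269), hinge (238.6,125).

```bash
cat >> h.py <<'E'
def tri(p):
    A=[];b=[]
    for n,u,v in p:
        o,r=ray(n,u,v); r/=np.linalg.norm(r); M=np.eye(3)-np.outer(r,r); A.append(M); b.append(M@o)
    return np.linalg.lstsq(np.vstack(A),np.hstack(b),rcond=None)[0]
E
python3 - <<'E'
from h import *
np.set_printoptions(precision=4,suppress=True)
c=[atz('top',*p,.062)[:2] for p in [(419.4,182.6),(453.4,196),(443,230),(408.4,218.6)]]
c=np.array(c);print('block',c,c.mean(0)); r=cv2.minAreaRect((c*1000).astype(np.float32));print(r)
print('hinge',tri([('top',430.6,207),('scene',238.6,125)]))
for n,t,s,z in [('wide',(211.2,179.6),(421,314.6),.048),('mid',(207.1,196.8),(439.4,301),.048),('far',(201.8,214),(457.5,285.2),.055),('sock',(303.2,154.6),(295,269),.036)]:
    print(n,atz('top',*t,z),atz('scene',*s,z),tri([('top',*t),('scene',*s)]))
# channel flange tops top view: outer corners
for p in [(276,135),(347.5,147),(346,177.5),(271.5,164.5)]: print(atz('top',*p,.05))
# jig top corners
j=np.array([atz('top',*p,.0335)[:2] for p in [(290,142.5),(320.5,148.5),(317,169),(287.5,163)]]);print(j,j.mean(0))
# slot corners in top view
for p in [(420,203),(447,209),(442,221.5),(416,213)]: print('slot',atz('top',*p,.062))
E
```

```text
block [[ 0.5515 -0.2797]
 [ 0.5127 -0.3718]
 [ 0.4198 -0.338 ]
 [ 0.4525 -0.245 ]] [ 0.4841 -0.3086]
((485.4886169433594, -309.341796875), (99.69457244873047, 104.86954498291016), 70.60865783691406)
hinge [ 0.475  -0.2895  0.1516]
wide [0.5724 0.2979 0.048 ] [0.5738 0.2973 0.048 ] [0.5729 0.2976 0.0471]
mid [0.5239 0.3083 0.048 ] [0.5255 0.3086 0.048 ] [0.5243 0.3085 0.0465]
far [0.4751 0.3201 0.055 ] [0.4758 0.3187 0.055 ] [0.4754 0.3194 0.0552]
sock [0.6425 0.0404 0.036 ] [0.6438 0.0406 0.036 ] [0.643  0.0402 0.0348]
[0.6972 0.1162 0.05  ]
[ 0.6587 -0.0849  0.05  ]
[ 0.5714 -0.0786  0.05  ]
[0.612  0.1287 0.05  ]
[[ 0.6793  0.0779]
 [ 0.6601 -0.0089]
 [ 0.6006  0.0019]
 [ 0.6194  0.0853]] [0.6398 0.0391]
slot [ 0.4948 -0.2787  0.062 ]
slot [ 0.477 -0.352  0.062]
slot [ 0.443  -0.3364  0.062 ]
slot [ 0.4675 -0.2664  0.062 ]
```

```bash
python3 - <<'E'
import h; from h import *
h.PW,h.PH=40,50
mont('e.png',[('scene',218,112),('top',410,183)],10)
im=cv2.imread('pics/e.png'); cv2.imwrite('pics/e.png',np.hstack([im[:500],im[500:]]))
E
```

```text
(no output)
```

View pics/e.png

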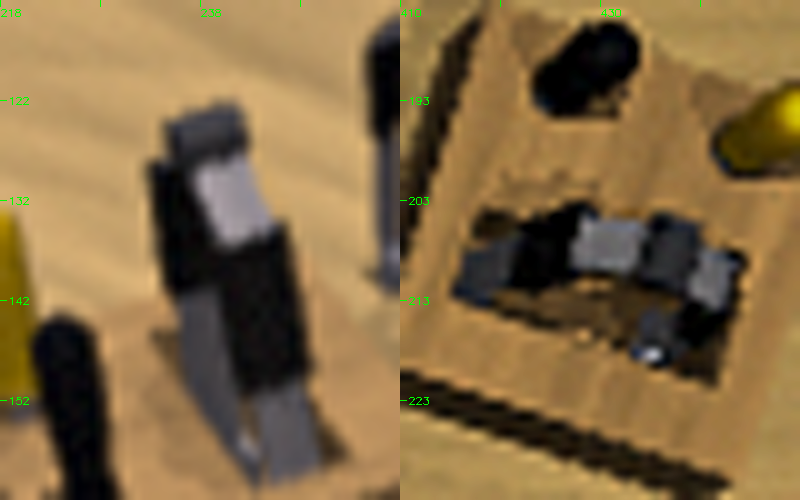

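```bash
python3 - <<'E'
from h import *
np.set_printoptions(precision=4,suppress=True)
H=tri([('top',436.6,207.6),('scene',238.4,124.8)]);print('hinge',H,atz('top',436.6,207.6,.15),atz('scene',238.4,124.8,.15))
s=np.array([atz('top',u-.45,v-.45,.062)[:2] for u,v in [(417.3,203.3),(415.5,213),(442,221.5),(444.7,209.5)]]);print(s,s.mean(0))
for sx,cc in enumerate([H[:2],s.mean(0)]):
  for a in [-18,-20,-22]:
    a_=np.radians(a);x=np.array([np.cos(a_),np.sin(a_)]);y=np.array([-x[1],x[0]])
    P=[np.r_[cc+x*i*.0135+y*j*.0375,.062] for i,j in [(1,1),(-1,1),(-1,-1),(1,-1)]]
    print(a,proj('top',P).ravel(),proj('scene',P).ravel())
E
```

```text
hinge [ 0.4709 -0.3028  0.1449] [ 0.4701 -0.3013  0.15  ] [ 0.4755 -0.2973  0.15  ]
[[ 0.4954 -0.2701]
 [ 0.4688 -0.2639]
 [ 0.4443 -0.3353]
 [ 0.477  -0.3445]] [ 0.4714 -0.3034]
-18 [417.3167 202.8485 414.7006 212.2297 441.1597 220.2414 443.6952 210.8237] [243.9663 161.0277 253.6662 157.462  241.4555 142.0606 232.0284 145.3584]
-20 [417.6158 202.4506 414.6707 211.7229 440.8626 220.6437 443.7298 211.3294] [243.4131 161.0936 253.2728 157.7303 241.9831 142.0007 232.4233 145.1063]
-22 [417.929  202.0639 414.6585 211.2161 440.5513 221.035  443.7467 211.8355] [242.8588 161.1474 252.8658 157.991  242.5113 141.9518 232.8299 144.862 ]
-18 [417.526  202.6868 414.9108 212.0669 441.3681 220.0778 443.9027 210.6612] [243.6778 161.0139 253.3799 157.4485 241.1807 142.0481 231.7516 145.3457]
-20 [417.825  202.2889 414.8808 211.5602 441.0712 220.4801 443.9373 211.1669] [243.1246 161.0799 252.9863 157.7168 241.7082 141.9882 232.1466 145.0937]
-22 [418.1381 201.9022 414.8686 211.0533 440.7599 220.8713 443.9542 211.6729] [242.5703 161.1336 252.5792 157.9775 242.2365 141.9393 232.5534 144.8494]
```

```bash
cat >> h.py <<'E'
from scipy.spatial.transform import Rotation as Ro
def go(x,y,z,yaw,n=8):
    s=sense(); R=Ro.from_rotvec(s['tcp_rot']).as_matrix(); p=s['tcp_pos']
    d=R.T@(np.array([x,y,z])-p)*1000
    yw=np.array([-np.sin(np.radians(yaw)),np.cos(np.radians(yaw)),0]); t=R.T@yw
    tw=np.degrees(np.arctan2(-t[0],t[1])); tw=(tw+90)%180-90
    tilt=np.degrees(np.arccos(-R[2,2]))
    print('clk %.2f tcp'%s['clock'],p.round(4),'yaw %.2f tilt %.2f'%(np.degrees(np.arctan2(-R[0,1],R[1,1])),tilt),'F',s['force'].round(1),'M',s['moment'].round(2),'w %.2f gf %.1f'%(s['grip_width']*1e3,s['grasp_force']))
    print('need t',d.round(1),'twist %.2f'%tw,'per row/%d'%n,(d/n).round(1))
E
python3 -c "
from h import *
go(.471,-.303,.23,-19.5,16)"
```

```text
clk 0.40 tcp [0.2045 0.5373 0.2311] yaw -20.84 tilt 0.02 F [ 0.8 -0.5 -0.3] M [-0.02 -0.02 -0.03] w 85.39 gf 0.0
need t [-548.  -690.5    1.3] twist -1.34 per row/16 [-34.2 -43.2   0.1]
```

{"method": "move_arm", "body": {
  "rows": [
    {"hand":85,"tx":-34.2,"ty":-43.2},
    {"tx":-34.2,"ty":-43.2},
    {"tx":-34.2,"ty":-43.2},
    {"tx":-34.2,"ty":-43.2},
    {"tx":-34.2,"ty":-43.2},
    {"tx":-34.2,"ty":-43.2},
    {"tx":-34.2,"ty":-43.2},
    {"tx":-34.2,"ty":-43.2}
  ],
  "squeeze": 20
}}

```text
invalid input
```

{"method": "move_arm", "body": {
  "rows": [
    {"tx":-34.2,"ty":-43.2},
    {"tx":-34.2,"ty":-43.2},
    {"tx":-34.2,"ty":-43.2},
    {"tx":-34.2,"ty":-43.2},
    {"tx":-34.2,"ty":-43.2},
    {"tx":-34.2,"ty":-43.2},
    {"tx":-34.2,"ty":-43.2,"twist":-1.3},
    {"tx":0,"ty":0}
  ]
}}

```text
invalid input
```

```bash
python3 -c "
from h import *
go(.471,-.303,.16,-19.5,1)"
```

```text
clk 0.40 tcp [0.2045 0.5373 0.2311] yaw -20.84 tilt 0.02 F [ 0.8 -0.5 -0.3] M [-0.02 -0.02 -0.03] w 85.39 gf 0.0
need t [-548.  -690.4   71.3] twist -1.34 per row/1 [-548.  -690.4   71.3]
```

{"method": "move_arm", "body": {
  "rows": [
    {"hand":85,"tx":-34.2,"ty":-43.2,"tz":0,"twist":0},
    {"hand":85,"tx":-34.2,"ty":-43.2,"tz":0,"twist":0},
    {"hand":85,"tx":-34.2,"ty":-43.2,"tz":0,"twist":0},
    {"hand":85,"tx":-34.2,"ty":-43.2,"tz":0,"twist":0},
    {"hand":85,"tx":-34.2,"ty":-43.2,"tz":0,"twist":0},
    {"hand":85,"tx":-34.2,"ty":-43.2,"tz":0,"twist":0},
    {"hand":85,"tx":-34.2,"ty":-43.2,"tz":0,"twist":0},
    {"hand":85,"tx":-34.2,"ty":-43.2,"tz":0,"twist":0}
  ],
  "squeeze": 20
}}

```text
clock: 1.4
tcp_pos: [0.3377, 0.1154, 0.2317]
tcp_rot: [0.567, 3.088, 0.001]
force: [1.0, 0.8, 0.4]
grip_width: 0.0852
grasp_force: 0.0
```

{"method": "move_arm", "body": {
  "rows": [
    {"hand":85,"tx":-34.2,"ty":-43.2,"tz":0,"twist":0},
    {"hand":85,"tx":-34.2,"ty":-43.2,"tz":0,"twist":0},
    {"hand":85,"tx":-34.2,"ty":-43.2,"tz":0,"twist":0},
    {"hand":85,"tx":-34.2,"ty":-43.2,"tz":0,"twist":0},
    {"hand":85,"tx":-34.2,"ty":-43.2,"tz":0,"twist":0},
    {"hand":85,"tx":-34.2,"ty":-43.2,"tz":0,"twist":0},
    {"hand":85,"tx":-34.2,"ty":-43.2,"tz":0,"twist":0},
    {"hand":85,"tx":-34.2,"ty":-43.2,"tz":0,"twist":-1.3}
  ]
}}

```text
clock: 2.4
tcp_pos: [0.4704, -0.3052, 0.2314]
tcp_rot: [0.533, 3.096, -0.0]
force: [0.5, -0.0, 0.0]
grip_width: 0.0853
grasp_force: 0.0
```

```bash
python3 -c "
from h import *
go(.471,-.303,.16,-19.5,1)
import h; h.PW,h.PH=70,50
mont('f.png',[('scene',210,100),('top',405,175)],8)
im=cv2.imread('pics/f.png');n=400;cv2.imwrite('pics/f.png',np.hstack([im[:n,100:500],im[n:,100:500]]))
"
```

```text
clk 2.40 tcp [ 0.4704 -0.3052  0.2314] yaw -19.53 tilt 0.03 F [ 0.5 -0.   0. ] M [ 0.   -0.01  0.03] w 85.29 gf 0.0
need t [ 0.2  2.3 71.4] twist -0.03 per row/1 [ 0.2  2.3 71.4]
```

View pics/f.png

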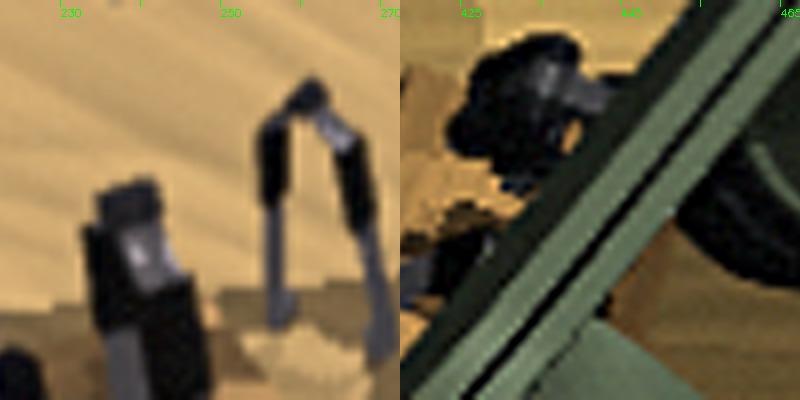

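The tongs stand as expected below the hand (grips at about scene (236,133)); going down.

{"method": "move_arm", "body": {
  "rows": [
    {"hand":85,"tx":0,"ty":2.3,"tz":25,"twist":0},
    {"hand":85,"tx":0,"ty":0,"tz":25,"twist":0},
    {"hand":85,"tx":0,"ty":0,"tz":25,"twist":0},
    {"hand":85,"tx":0,"ty":0,"tz":25,"twist":0},
    {"hand":85,"tx":0,"ty":0,"tz":25,"twist":0},
    {"hand":85,"tx":0,"ty":0,"tz":20,"twist":0},
    {"hand":85,"tx":0,"ty":0,"tz":0,"twist":0}
  ]
}}

```text
clock: 3.38
tcp_pos: [0.4694, -0.2993, 0.0845]
tcp_rot: [-0.532, -3.092, -0.004]
force: [-0.3, -0.4, 0.3]
grip_width: 0.085
grasp_force: 0.0
```

```bash
python3 -c "
from h import *
go(.471,-.303,.086,-19.5,1)
import h; h.PW,h.PH=80,60
mont('g.png',[('scene',203,100)],10)
"
```

```text
clk 3.38 tcp [ 0.4694 -0.2993  0.0845] yaw -19.53 tilt 0.27 F [-0.3 -0.4  0.3] M [-0.02  0.02 -0.02] w 85.03 gf 0.0
need t [-2.8 -3.  -1.5] twist -0.02 per row/1 [-2.8 -3.  -1.5]
```

View pics/g.png

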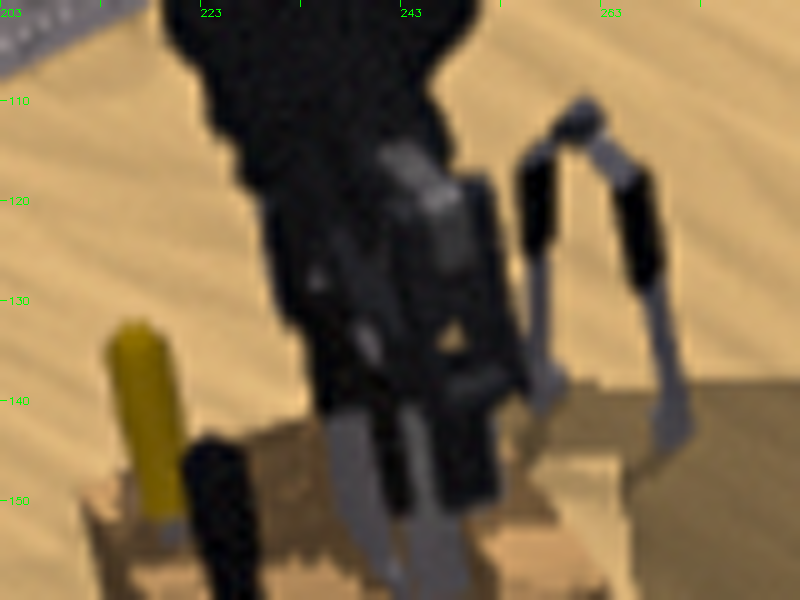

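The fingers straddle the tongs (near finger at (248,145), legs at (238,150) and (246,153)). Correct the small offset and close.

{"method": "move_arm", "body": {
  "rows": [
    {"hand":85,"tx":-2.8,"ty":-3.0,"tz":-1.5,"twist":0},
    {"hand":60,"tx":0,"ty":0,"tz":0,"twist":0},
    {"hand":54,"tx":0,"ty":0,"tz":0,"twist":0},
    {"hand":54,"tx":0,"ty":0,"tz":0,"twist":0},
    {"hand":46,"tx":0,"ty":0,"tz":0,"twist":0},
    {"hand":46,"tx":0,"ty":0,"tz":0,"twist":0},
    {"hand":46,"tx":0,"ty":0,"tz":0,"twist":0},
    {"hand":46,"tx":0,"ty":0,"tz":0,"twist":0}
  ]
}}

```text
clock: 4.42
tcp_pos: [0.473, -0.3055, 0.0888]
tcp_rot: [0.533, 3.095, -0.002]
force: [-0.7, -0.4, 5.7]
grip_width: 0.0464
grasp_force: 9.4
```

```bash
python3 -c "
from h import *
go(.471,-.303,.086,-19.5,1)
"
```

```text
clk 4.42 tcp [ 0.473  -0.3055  0.0888] yaw -19.54 tilt 0.11 F [-0.7 -0.4  5.7] M [-0.07  0.16  0.03] w 46.40 gf 9.4
need t [2.8 1.7 2.8] twist -0.04 per row/1 [2.8 1.7 2.8]
```

{"method": "move_arm", "body": {
  "rows": [
    {"hand":46,"tx":0,"ty":0,"tz":-8,"twist":0},
    {"hand":46,"tx":0,"ty":0,"tz":-16,"twist":0},
    {"hand":46,"tx":0,"ty":0,"tz":-20,"twist":0},
    {"hand":46,"tx":0,"ty":0,"tz":-20,"twist":0},
    {"hand":46,"tx":0,"ty":0,"tz":-20,"twist":0},
    {"hand":46,"tx":0,"ty":0,"tz":-20,"twist":0},
    {"hand":46,"tx":0,"ty":0,"tz":-16,"twist":0},
    {"hand":46,"tx":0,"ty":0,"tz":0,"twist":0}
  ]
}}

```text
clock: 5.42
tcp_pos: [0.4733, -0.3056, 0.2098]
tcp_rot: [0.533, 3.093, -0.003]
force: [0.2, -0.4, -1.6]
grip_width: 0.0459
grasp_force: 7.2
```

```bash
python3 -c "
from h import *
go(.573,.2976,.2,-12.6,11)
"
```

```text
clk 5.42 tcp [ 0.4733 -0.3056  0.2098] yaw -19.54 tilt 0.22 F [ 0.2 -0.4 -1.6] M [-0.05 -0.02  0.04] w 45.90 gf 7.2
need t [107.9 601.8   8.6] twist -6.94 per row/11 [ 9.8 54.7  0.8]
```

{"method": "move_arm", "body": {
  "rows": [
    {"hand":46,"tx":2.3,"ty":12.5,"tz":0,"twist":0},
    {"hand":46,"tx":4.5,"ty":25,"tz":0,"twist":0},
    {"hand":46,"tx":7,"ty":40,"tz":0,"twist":0},
    {"hand":46,"tx":8,"ty":45,"tz":0,"twist":0},
    {"hand":46,"tx":8,"ty":45,"tz":0,"twist":0},
    {"hand":46,"tx":8,"ty":45,"tz":0,"twist":0},
    {"hand":46,"tx":8,"ty":45,"tz":0,"twist":0},
    {"hand":46,"tx":8,"ty":45,"tz":0,"twist":0}
  ]
}}

```text
clock: 6.42
tcp_pos: [0.5218, 0.0006, 0.2064]
tcp_rot: [-0.532, -3.093, -0.0]
force: [0.7, -0.2, -0.7]
grip_width: 0.0464
grasp_force: 7.2
```

{"method": "move_arm", "body": {
  "rows": [
    {"hand":46,"tx":8,"ty":45,"tz":0,"twist":0},
    {"hand":46,"tx":8,"ty":45,"tz":0,"twist":0},
    {"hand":46,"tx":8,"ty":45,"tz":0,"twist":0},
    {"hand":46,"tx":8,"ty":45,"tz":0,"twist":0},
    {"hand":46,"tx":6.5,"ty":35,"tz":0,"twist":0},
    {"hand":46,"tx":5,"ty":27,"tz":0,"twist":-1.8},
    {"hand":46,"tx":4,"ty":18,"tz":0,"twist":-3},
    {"hand":46,"tx":2.5,"ty":10,"tz":0,"twist":-2}
  ]
}}

```text
clock: 7.42
tcp_pos: [0.5639, 0.2703, 0.2068]
tcp_rot: [-0.344, -3.121, 0.001]
force: [1.1, 1.0, -0.7]
grip_width: 0.0459
grasp_force: 7.2
```

{"method": "move_arm", "body": {
  "rows": [
    {"hand":46,"tx":0,"ty":0,"tz":0,"twist":0},
    {"hand":46,"tx":0,"ty":0,"tz":0,"twist":0},
    {"hand":46,"tx":0,"ty":0,"tz":0,"twist":0}
  ]
}}

```text
clock: 7.8
tcp_pos: [0.5649, 0.2686, 0.2079]
tcp_rot: [0.351, 3.122, -0.0]
force: [-0.3, -0.2, -0.5]
grip_width: 0.0459
grasp_force: 7.2
```

```bash
python3 -c "
from h import *
go(.573,.2976,.2,-12.6,1)
import h
p=sense()['tcp_pos']
R=Ro.from_rotvec(sense()['tcp_rot']).as_matrix()
for a in [(0,0,79),(0,0,0),(0,0,-56)]: 
  P=p+R@np.array(a)/1000.; print(P,proj('scene',P),proj('top',P))
u,v=proj('scene',p+[0,0,-.06])[0]; h.PW,h.PH=50,58; u2,v2=proj('top',p+[0,0,-.07])[0]
mont('i.png',[('scene',int(u)-22,int(v)-26),('top',int(u2)-20,int(v2)-28)],8)
im=cv2.imread('pics/i.png');n=464;cv2.imwrite('pics/i.png',np.hstack([im[:n],im[n:]]))
"
```

```text
clk 7.80 tcp [0.5649 0.2686 0.2079] yaw -12.82 tilt 0.01 F [-0.3 -0.2 -0.5] M [-0.06 -0.02  0.  ] w 45.90 gf 7.2
need t [-1.5 30.1  7.9] twist -0.22 per row/1 [-1.5 30.1  7.9]
[0.56485916 0.26855407 0.12890636] [[416.99382946 278.07246909]] [[214.39889672 176.24473499]]
[0.56485251 0.26857031 0.20790636] [[424.32886574 250.20900152]] [[206.37867452 169.72644871]]
[0.56484779 0.26858182 0.26390636] [[430.23525601 227.74888398]] [[199.96450743 164.51039245]]
```

View pics/i.png

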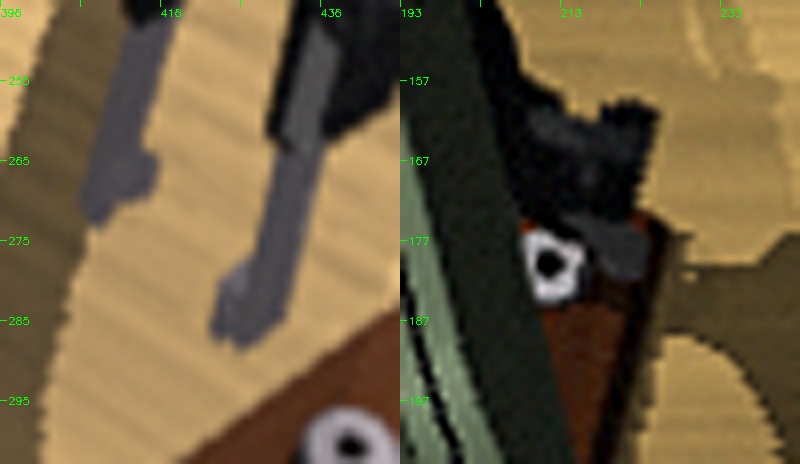

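Tips' midpoint shows at about scene (417.4,279.1), predicted (417.0,278.1): tongs hang straight. Move over the wide bush.

{"method": "move_arm", "body": {
  "rows": [
    {"hand":46,"tx":-0.5,"ty":8,"tz":0,"twist":0},
    {"hand":46,"tx":-0.5,"ty":14,"tz":0,"twist":0},
    {"hand":46,"tx":-0.5,"ty":8,"tz":5,"twist":0},
    {"hand":46,"tx":0,"ty":0,"tz":20,"twist":0},
    {"hand":46,"tx":0,"ty":0,"tz":25,"twist":0},
    {"hand":46,"tx":0,"ty":0,"tz":20,"twist":0},
    {"hand":46,"tx":0,"ty":0,"tz":0,"twist":0},
    {"hand":46,"tx":0,"ty":0,"tz":0,"twist":0}
  ]
}}

```text
clock: 8.9
tcp_pos: [0.5732, 0.2984, 0.1381]
tcp_rot: [0.349, 3.121, 0.001]
force: [-0.1, 0.2, -0.3]
grip_width: 0.0459
grasp_force: 7.2
```

```bash
python3 -c "
from h import *
go(.573,.2976,.135,-12.6,1)
import h
h.PW,h.PH=70,58
mont('j.png',[('scene',390,267)],10)
c=camera_model('scene')
"
```

```text
clk 8.90 tcp [0.5732 0.2984 0.1381] yaw -12.75 tilt 0.05 F [-0.1  0.2 -0.3] M [-0.05 -0.02  0.02] w 45.91 gf 7.2
need t [ 0.1 -0.9  3.1] twist -0.15 per row/1 [ 0.1 -0.9  3.1]
```

View pics/j.png

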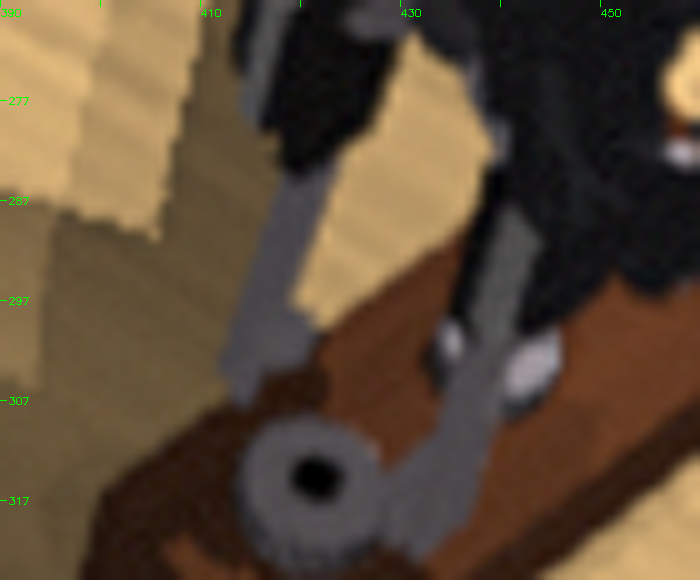

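```bash
python3 -c "
from h import *
np.set_printoptions(precision=1,suppress=True)
s=sense();p=s['tcp_pos'];R=Ro.from_rotvec(s['tcp_rot']).as_matrix()
b=p+[0,0,-.0788];x=-R[:,0];y=R[:,1]
for sy in(-1,1):
  print(sy,[(i,j,((proj('scene',b+x*i*.0095+y*sy*j/1000)[0]-[390,267])*10+5).round()) for i in(-1,1) for j in(19,28)])
  print([((proj('scene',b+d+x*i*.0095+y*sy*j/1000)[0]-[390,267])*10+5).round() for d in [0,[0,0,.013]] for i in(1,) for j in(15,19,28)])
H=np.array([.573,.2976,.048]);print((proj('scene',H)-[390,267])*10+5)
for d in (x,y,np.array([0,0,1])): print('per mm',(proj('scene',b+d*.001)-proj('scene',b))*10)
"
```

```text
-1 [(-1, 19, array([294., 353.])), (-1, 28, array([260., 320.])), (1, 19, array([222., 405.])), (1, 28, array([188., 372.]))]
[array([237., 420.]), array([222., 405.]), array([188., 372.]), array([248., 383.]), array([232., 367.]), array([197., 334.])]
1 [(-1, 19, array([443., 496.])), (-1, 28, array([480., 531.])), (1, 19, array([371., 552.])), (1, 28, array([407., 588.]))]
[array([355., 536.]), array([371., 552.]), array([407., 588.]), array([367., 499.]), array([383., 515.]), array([420., 551.])]
[[318.6 479.2]]
per mm [[-3.8  2.9]]
per mm [[3.9 3.8]]
per mm [[ 0.9 -2.9]]
```

Wide bush head at (421.3,314.3); tips show the tongs hang about 3.5 mm toward −x of the tool centre (as the grasp readout also suggests). Shift and descend.

{"method": "move_arm", "body": {
  "rows": [
    {"hand":46,"tx":-3.5,"ty":-0.6,"tz":0,"twist":0},
    {"hand":46,"tx":0,"ty":0,"tz":6,"twist":0},
    {"hand":46,"tx":0,"ty":0,"tz":6,"twist":0},
    {"hand":46,"tx":0,"ty":0,"tz":5,"twist":0},
    {"hand":46,"tx":0,"ty":0,"tz":2,"twist":0},
    {"hand":46,"tx":0,"ty":0,"tz":1,"twist":0},
    {"hand":46,"tx":0,"ty":0,"tz":0,"twist":0},
    {"hand":46,"tx":0,"ty":0,"tz":0,"twist":0}
  ]
}}

```text
clock: 9.95
tcp_pos: [0.5763, 0.2971, 0.1181]
tcp_rot: [0.349, 3.122, 0.0]
force: [0.5, -0.2, -0.7]
grip_width: 0.0464
grasp_force: 7.2
```

```bash
python3 -c "
from h import *
go(.573,.2976,.1148,-12.6,1)
import h
h.PW,h.PH=70,58
mont('k.png',[('scene',390,267)],10)
"
```

```text
clk 9.95 tcp [0.5763 0.2971 0.1181] yaw -12.74 tilt 0.03 F [ 0.5 -0.2 -0.7] M [-0.    0.02  0.07] w 46.39 gf 7.2
need t [ 3.3 -0.2  3.3] twist -0.14 per row/1 [ 3.3 -0.2  3.3]
```

View pics/k.png

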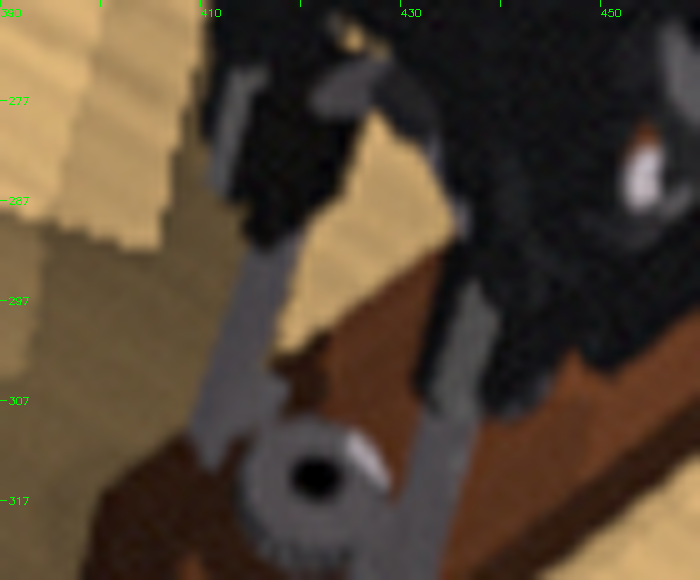

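Left jaw's lower corner (411,313.8) works out to be within ~1 mm of symmetric about the head. Continue down to touch.

{"method": "move_arm", "body": {
  "rows": [
    {"hand":46,"tx":-0.5,"ty":0,"tz":1,"twist":0},
    {"hand":46,"tx":0,"ty":0,"tz":1,"twist":0},
    {"hand":46,"tx":0,"ty":0,"tz":0.7,"twist":0},
    {"hand":46,"tx":0,"ty":0,"tz":0,"twist":0}
  ]
}}

```text
clock: 10.5
tcp_pos: [0.5766, 0.2969, 0.115]
tcp_rot: [-0.349, -3.122, 0.0]
force: [-0.1, -0.4, -0.8]
grip_width: 0.0464
grasp_force: 7.2
```

{"method": "move_arm", "body": {
  "rows": [
    {"hand":46,"tx":0,"ty":0,"tz":0.7,"twist":0},
    {"hand":46,"tx":0,"ty":0,"tz":0,"twist":0}
  ]
}}

```text
clock: 10.75
tcp_pos: [0.5769, 0.2969, 0.1149]
tcp_rot: [0.349, 3.122, 0.0]
force: [-0.5, -0.1, 1.8]
grip_width: 0.0462
grasp_force: 7.4
```

{"method": "move_arm", "body": {
  "rows": [
    {"hand":45,"tx":0,"ty":0,"tz":-0.7,"twist":0},
    {"hand":44,"tx":0,"ty":0,"tz":0,"twist":0},
    {"hand":43,"tx":0,"ty":0,"tz":0,"twist":0},
    {"hand":42,"tx":0,"ty":0,"tz":0,"twist":0},
    {"hand":41,"tx":0,"ty":0,"tz":0,"twist":0},
    {"hand":41,"tx":0,"ty":0,"tz":0,"twist":0},
    {"hand":41,"tx":0,"ty":0,"tz":0,"twist":0}
  ],
  "squeeze": 40
}}

```text
clock: 11.62
tcp_pos: [0.5767, 0.2969, 0.1154]
tcp_rot: [0.349, 3.122, 0.0]
force: [-1.4, -0.8, 2.7]
grip_width: 0.0418
grasp_force: 40.6
```

```bash
python3 -c "
from h import *
go(.573,.2976,.1148,-12.6,1)
"
```

```text
clk 11.62 tcp [0.5767 0.2969 0.1154] yaw -12.74 tilt 0.02 F [-1.4 -0.8  2.7] M [-0.22  0.16  0.01] w 41.83 gf 40.6
need t [ 3.8 -0.2  0.6] twist -0.14 per row/1 [ 3.8 -0.2  0.6]
```

{"method": "move_arm", "body": {
  "rows": [
    {"hand":41,"tx":0,"ty":0,"tz":-4,"twist":0},
    {"hand":41,"tx":0,"ty":0,"tz":-8,"twist":0},
    {"hand":41,"tx":0,"ty":0,"tz":-12,"twist":0},
    {"hand":41,"tx":0,"ty":0,"tz":-14,"twist":0},
    {"hand":41,"tx":0,"ty":0,"tz":-14,"twist":0},
    {"hand":41,"tx":0,"ty":0,"tz":-12,"twist":0},
    {"hand":41,"tx":0,"ty":0,"tz":0,"twist":0},
    {"hand":41,"tx":0,"ty":0,"tz":0,"twist":0}
  ]
}}

```text
clock: 12.62
tcp_pos: [0.5763, 0.2968, 0.1787]
tcp_rot: [-0.349, -3.121, 0.001]
force: [0.6, -0.4, -1.9]
grip_width: 0.0421
grasp_force: 40.7
```

```bash
python3 -c "
from h import *
go(.6467,.0395,.175,-12.,1)
import h
h.PW,h.PH=70,58
mont('l.png',[('scene',390,247)],10)
"
```

```text
clk 12.62 tcp [0.5763 0.2968 0.1787] yaw -12.75 tilt 0.04 F [ 0.6 -0.4 -1.9] M [-0.02  0.    0.04] w 42.06 gf 40.7
need t [-125.5 -235.4    3.7] twist -0.75 per row/1 [-125.5 -235.4    3.7]
```

View pics/l.png

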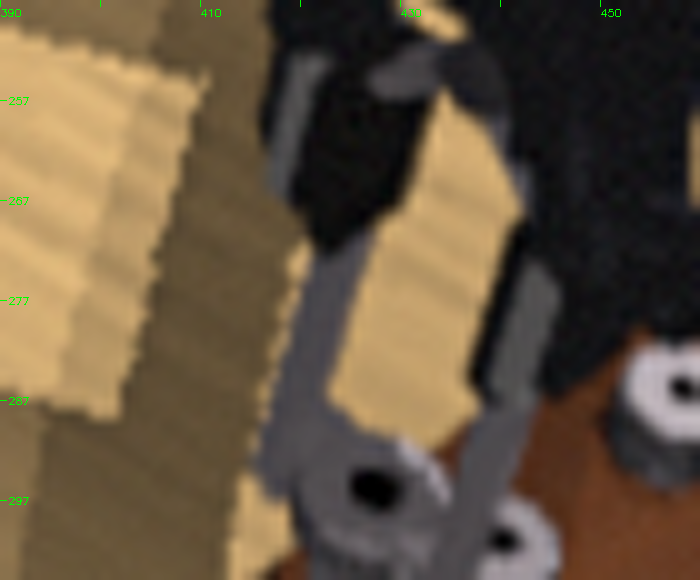

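The bush hangs upright in the jaws, its hole at scene (427.0,295.5). I've now viewed 11 pictures, one over the limit of 10. I'll view no more and use measured pixels and forces from here.

```bash
python3 - <<'E'
from h import *
np.set_printoptions(precision=4,suppress=True)
p=sense()['tcp_pos']; z=.048+p[2]-.1153
print('bush-hole scene',atz('scene',427.0,295.5,z), 'off',(atz('scene',427.05,295.5,z)-p)[:2])
for n,(u,v) in {'scene':(295,269),'top':(303.2,154.6)}.items():
    g=cv2.cvtColor(snapshot(n),cv2.COLOR_RGB2GRAY).astype(float)
    # fit: model ring 17..24mm dia at z=.036; maximise contrast ring vs surround
    c0=atz(n,u,v,.036); best=[]
    gb=cv2.GaussianBlur(g,(0,0),.6)
    a=np.linspace(0,2*np.pi,48,endpoint=False)
    def samp(c,r,zz=.036):
        q=proj(n,np.c_[c[0]+r*np.cos(a),c[1]+r*np.sin(a),0*a+zz]).astype(np.float32)
        return cv2.remap(gb.astype(np.float32),q[:,0].reshape(1,-1),q[:,1].reshape(1,-1),cv2.INTER_LINEAR)[0]
    for dx in np.arange(-5,5.1,.5):
        for dy in np.arange(-5,5.1,.5):
            c=c0[:2]+np.array([dx,dy])/1e3
            best.append((np.median(samp(c,.01025))-.5*np.median(samp(c,.0145,.0335))-.5*np.median(samp(c,.006)),*c))
    best.sort(reverse=True); b=np.array(best[:12]); print(n,c0,b[0],(b[:,1:]).mean(0),b[:,1:].std(0))
E
```

```text
bush-hole scene [0.5727 0.2973 0.111 ] off [-0.0034  0.0006]
scene [0.6438 0.0406 0.036 ] [46.6829  0.6433  0.0406] [0.6432 0.0405] [0.0005 0.0005]
top [0.6425 0.0404 0.036 ] [36.7238  0.6425  0.0414] [0.6424 0.0416] [0.0006 0.0005]
```

{"method": "move_arm", "body": {
  "rows": [
    {"hand":41,"tx":-5,"ty":-9.5,"tz":0,"twist":0},
    {"hand":41,"tx":-10,"ty":-19,"tz":0,"twist":0},
    {"hand":41,"tx":-15,"ty":-28,"tz":0,"twist":0},
    {"hand":41,"tx":-18,"ty":-34,"tz":0,"twist":0},
    {"hand":41,"tx":-20,"ty":-37,"tz":0,"twist":0},
    {"hand":41,"tx":-20,"ty":-37,"tz":0,"twist":0},
    {"hand":41,"tx":-15,"ty":-28,"tz":0,"twist":0},
    {"hand":41,"tx":-11,"ty":-21,"tz":0,"twist":0}
  ]
}}

```text
clock: 13.78
tcp_pos: [0.641, 0.0604, 0.1791]
tcp_rot: [0.352, 3.122, -0.001]
force: [-0.7, 0.8, -1.5]
grip_width: 0.0418
grasp_force: 40.8
```

{"method": "move_arm", "body": {
  "rows": [
    {"hand":41,"tx":-7,"ty":-13,"tz":0,"twist":-0.7},
    {"hand":41,"tx":-3.5,"ty":-7,"tz":0,"twist":0},
    {"hand":41,"tx":0,"ty":0,"tz":0,"twist":0},
    {"hand":41,"tx":0,"ty":0,"tz":0,"twist":0},
    {"hand":41,"tx":0,"ty":0,"tz":0,"twist":0}
  ]
}}

```text
clock: 14.4
tcp_pos: [0.6464, 0.0427, 0.1791]
tcp_rot: [-0.327, -3.124, -0.0]
force: [-0.0, 1.0, -1.9]
grip_width: 0.0417
grasp_force: 40.8
```

```bash
python3 -c "
from h import *
go(.6466,.0399,.139,-12.2,1)
"
```

```text
clk 14.40 tcp [0.6464 0.0427 0.1791] yaw -11.97 tilt 0.01 F [-0.   1.  -1.9] M [-0.04 -0.05 -0.05] w 41.72 gf 40.8
need t [-0.8 -2.7 40.1] twist 0.23 per row/1 [-0.8 -2.7 40.1]
```

{"method": "move_arm", "body": {
  "rows": [
    {"hand":41,"tx":-0.8,"ty":-2.7,"tz":6,"twist":0},
    {"hand":41,"tx":0,"ty":0,"tz":10,"twist":0},
    {"hand":41,"tx":0,"ty":0,"tz":10,"twist":0},
    {"hand":41,"tx":0,"ty":0,"tz":8,"twist":0},
    {"hand":41,"tx":0,"ty":0,"tz":6,"twist":0},
    {"hand":41,"tx":0,"ty":0,"tz":0,"twist":0},
    {"hand":41,"tx":0,"ty":0,"tz":0,"twist":0}
  ]
}}

```text
clock: 15.28
tcp_pos: [0.6471, 0.0389, 0.1394]
tcp_rot: [0.33, 3.124, 0.0]
force: [-0.8, -1.3, -1.0]
grip_width: 0.0422
grasp_force: 40.8
```

```bash
python3 -c "
from h import *
go(.6466,.0399,.133,-12.2,1)
np.set_printoptions(precision=4,suppress=True)
# dark bore of the bush seen from scene camera: predicted head-top centre, search darkest blob
p=sense()['tcp_pos']; z=.048+p[2]-.1153
P=np.r_[p[:2]+[-.0034,.0006],z]; u,v=proj('scene',P)[0]; g=cv2.cvtColor(snapshot('scene'),cv2.COLOR_RGB2GRAY).astype(float)
y0,x0=int(v)-5,int(u)-5; w=g[y0:y0+12,x0:x0+12]; m=np.clip(45-w,0,None); yy,xx=np.mgrid[y0:y0+12,x0:x0+12]
print((u,v)); print(w.astype(int)); U,V=(xx*m).sum()/m.sum(),(yy*m).sum()/m.sum(); print(U,V,atz('scene',U,V,z))
"
```

```text
clk 15.28 tcp [0.6471 0.0389 0.1394] yaw -12.04 tilt 0.04 F [-0.8 -1.3 -1. ] M [ 0.02 -0.02  0.01] w 42.15 gf 40.8
need t [0.7 0.9 6.4] twist 0.16 per row/1 [0.7 0.9 6.4]
(np.float64(293.9080188423562), np.float64(257.93021568456726))
[[80 78 77 83 88 49 37 68 80 77 77 75]
 [80 80 81 77 76 56 53 73 81 78 77 76]
 [81 81 80 79 81 83 83 80 78 78 78 77]
 [78 78 77 81 83 84 80 80 76 77 78 76]
 [75 79 79 78 71 69 54 70 79 80 78 75]
 [74 81 83 70 33 13 13 41 80 78 78 75]
 [81 80 80 67 13  0  0 33 78 79 77 76]
 [82 82 82 78 37 13  7 37 78 79 78 76]
 [78 82 81 80 68 55 52 60 77 78 77 76]
 [66 81 81 82 85 85 88 83 75 79 77 77]
 [53 75 79 82 84 86 94 91 76 79 77 77]
 [41 61 65 77 83 84 92 98 74 77 78 77]]
293.3173076923077 257.9294871794872 [0.6445 0.0386 0.0721]
```

{"method": "move_arm", "body": {
  "rows": [
    {"hand":41,"tx":1.3,"ty":1.4,"tz":0,"twist":0},
    {"hand":41,"tx":0,"ty":0,"tz":1.5,"twist":0},
    {"hand":41,"tx":0,"ty":0,"tz":1.5,"twist":0},
    {"hand":41,"tx":0,"ty":0,"tz":1.5,"twist":0},
    {"hand":41,"tx":0,"ty":0,"tz":1,"twist":0},
    {"hand":41,"tx":0,"ty":0,"tz":0,"twist":0}
  ]
}}

```text
clock: 16.08
tcp_pos: [0.6457, 0.0405, 0.1334]
tcp_rot: [-0.33, -3.124, 0.0]
force: [-0.1, -1.1, -2.1]
grip_width: 0.0422
grasp_force: 40.8
```

{"method": "move_arm", "body": {
  "rows": [
    {"hand":41,"tx":0,"ty":0,"tz":1,"twist":0},
    {"hand":41,"tx":0,"ty":0,"tz":1,"twist":0},
    {"hand":41,"tx":0,"ty":0,"tz":0,"twist":0}
  ]
}}

```text
clock: 16.45
tcp_pos: [0.6459, 0.0403, 0.1316]
tcp_rot: [0.33, 3.124, -0.0]
force: [-0.4, -0.8, -1.2]
grip_width: 0.0423
grasp_force: 40.8
```

```bash
python3 -c "
from h import *
go(.6466,.0399,.1283,-12.2,1)
"
```

```text
clk 16.45 tcp [0.6459 0.0403 0.1316] yaw -12.05 tilt 0.02 F [-0.4 -0.8 -1.2] M [-0.11 -0.01 -0.02] w 42.25 gf 40.8
need t [-0.8 -0.3  3.3] twist 0.15 per row/1 [-0.8 -0.3  3.3]
```

{"method": "move_arm", "body": {
  "rows": [
    {"hand":41,"tx":0,"ty":0,"tz":1,"twist":0},
    {"hand":41,"tx":0,"ty":0,"tz":1,"twist":0},
    {"hand":41,"tx":0,"ty":0,"tz":1,"twist":0},
    {"hand":41,"tx":0,"ty":0,"tz":0,"twist":0}
  ]
}}

```text
clock: 16.95
tcp_pos: [0.6458, 0.0404, 0.1285]
tcp_rot: [0.33, 3.124, -0.0]
force: [0.5, -0.6, -2.0]
grip_width: 0.0419
grasp_force: 40.9
```

```bash
python3 -c "
from h import *
go(.6466,.0399,.1283,-12.2,1)
"
```

```text
clk 16.95 tcp [0.6458 0.0404 0.1285] yaw -12.04 tilt 0.02 F [ 0.5 -0.6 -2. ] M [-0.29 -0.07 -0.02] w 41.88 gf 40.9
need t [-0.9 -0.3  0.2] twist 0.16 per row/1 [-0.9 -0.3  0.2]
```

{"method": "move_arm", "body": {
  "rows": [
    {"hand":41,"tx":0,"ty":-0.6,"tz":0,"twist":0},
    {"hand":41,"tx":0,"ty":0,"tz":0,"twist":0},
    {"hand":41,"tx":0,"ty":0,"tz":0.7,"twist":0},
    {"hand":41,"tx":0,"ty":0,"tz":0.7,"twist":0},
    {"hand":41,"tx":0,"ty":0,"tz":0,"twist":0}
  ]
}}

```text
clock: 17.58
tcp_pos: [0.6456, 0.04, 0.1271]
tcp_rot: [-0.329, -3.124, -0.0]
force: [1.4, -0.3, -1.8]
grip_width: 0.0418
grasp_force: 40.8
```

```bash
python3 -c "
from h import *
go(.6466,.0399,.1153,-12.2,1)
"
```

```text
clk 17.57 tcp [0.6456 0.04   0.1271] yaw -12.04 tilt 0.01 F [ 1.4 -0.3 -1.8] M [-0.14 -0.06  0.01] w 41.82 gf 40.8
need t [-1.   0.1 11.8] twist 0.16 per row/1 [-1.   0.1 11.8]
```

{"method": "move_arm", "body": {
  "rows": [
    {"hand":41,"tx":0,"ty":-0.3,"tz":0.7,"twist":0},
    {"hand":41,"tx":0,"ty":0,"tz":0.7,"twist":0},
    {"hand":41,"tx":0,"ty":0,"tz":0.6,"twist":0},
    {"hand":41,"tx":0,"ty":0,"tz":0,"twist":0}
  ]
}}

```text
clock: 18.08
tcp_pos: [0.6456, 0.0398, 0.1252]
tcp_rot: [-0.33, -3.124, -0.0]
force: [1.5, 0.6, -1.7]
grip_width: 0.0418
grasp_force: 40.8
```

```bash
python3 -c "
from h import *
go(.6466,.0399,.1153,-12.2,1)
"
```

```text
clk 18.07 tcp [0.6456 0.0398 0.1252] yaw -12.05 tilt 0.02 F [ 1.5  0.6 -1.7] M [ 0.14 -0.05  0.04] w 41.84 gf 40.8
need t [-0.9  0.3  9.9] twist 0.15 per row/1 [-0.9  0.3  9.9]
```

{"method": "move_arm", "body": {
  "rows": [
    {"hand":41,"tx":-0.3,"ty":0.15,"tz":0.7,"twist":0},
    {"hand":41,"tx":0,"ty":0,"tz":0.7,"twist":0},
    {"hand":41,"tx":0,"ty":0,"tz":0.6,"twist":0},
    {"hand":41,"tx":0,"ty":0,"tz":0,"twist":0}
  ]
}}

```text
clock: 18.58
tcp_pos: [0.6462, 0.04, 0.1234]
tcp_rot: [0.33, 3.124, 0.001]
force: [-0.4, 2.0, 0.9]
grip_width: 0.0421
grasp_force: 41.0
```

```bash
python3 -c "
from h import *
go(.6466,.0399,.1153,-12.2,1)
"
```

```text
clk 18.57 tcp [0.6462 0.04   0.1234] yaw -12.04 tilt 0.04 F [-0.4  2.   0.9] M [ 0.4   0.02 -0.05] w 42.08 gf 41.0
need t [-0.4 -0.   8.1] twist 0.16 per row/1 [-0.4 -0.   8.1]
```

{"method": "move_arm", "body": {
  "rows": [
    {"hand":41,"tx":0,"ty":0.2,"tz":0.6,"twist":0},
    {"hand":41,"tx":0,"ty":0,"tz":0.6,"twist":0},
    {"hand":41,"tx":0,"ty":0,"tz":0,"twist":0}
  ]
}}

```text
clock: 18.95
tcp_pos: [0.6461, 0.0401, 0.1218]
tcp_rot: [0.33, 3.124, 0.0]
force: [0.8, 2.5, -0.3]
grip_width: 0.0421
grasp_force: 40.9
```

```bash
python3 -c "
from h import *
go(.6466,.0399,.1153,-12.2,1)
"
```

```text
clk 18.95 tcp [0.6461 0.0401 0.1218] yaw -12.04 tilt 0.02 F [ 0.8  2.5 -0.3] M [ 0.33 -0.12  0.01] w 42.06 gf 40.9
need t [-0.5 -0.   6.5] twist 0.16 per row/1 [-0.5 -0.   6.5]
```

{"method": "move_arm", "body": {
  "rows": [
    {"hand":41,"tx":0,"ty":0,"tz":0.6,"twist":0},
    {"hand":41,"tx":0,"ty":0,"tz":0.6,"twist":0},
    {"hand":41,"tx":0,"ty":0,"tz":0.6,"twist":0},
    {"hand":41,"tx":0,"ty":0,"tz":0,"twist":0}
  ]
}}

```text
clock: 19.45
tcp_pos: [0.646, 0.04, 0.1201]
tcp_rot: [0.33, 3.124, 0.0]
force: [1.6, 1.6, -0.1]
grip_width: 0.0423
grasp_force: 40.9
```

{"method": "move_arm", "body": {
  "rows": [
    {"hand":41,"tx":0,"ty":0,"tz":0.6,"twist":0},
    {"hand":41,"tx":0,"ty":0,"tz":0.6,"twist":0},
    {"hand":41,"tx":0,"ty":0,"tz":0.6,"twist":0},
    {"hand":41,"tx":0,"ty":0,"tz":0,"twist":0}
  ]
}}

```text
clock: 19.95
tcp_pos: [0.6459, 0.04, 0.1181]
tcp_rot: [-0.33, -3.124, -0.0]
force: [0.4, 1.1, -0.3]
grip_width: 0.0419
grasp_force: 40.8
```

```bash
python3 -c "
from h import *
go(.6466,.0399,.1153,-12.2,1)
"
```

```text
clk 19.95 tcp [0.6459 0.04   0.1181] yaw -12.04 tilt 0.01 F [ 0.4  1.1 -0.3] M [ 0.49 -0.19 -0.02] w 41.89 gf 40.8
need t [-0.7  0.   2.8] twist 0.16 per row/1 [-0.7  0.   2.8]
```

{"method": "move_arm", "body": {
  "rows": [
    {"hand":41,"tx":0,"ty":0,"tz":0.6,"twist":0},
    {"hand":41,"tx":0,"ty":0,"tz":0.6,"twist":0},
    {"hand":41,"tx":0,"ty":0,"tz":0.5,"twist":0},
    {"hand":41,"tx":0,"ty":0,"tz":0,"twist":0}
  ]
}}

```text
clock: 20.45
tcp_pos: [0.6459, 0.04, 0.1165]
tcp_rot: [-0.33, -3.124, -0.0]
force: [0.9, 1.9, 0.2]
grip_width: 0.0421
grasp_force: 40.9
```

{"method": "move_arm", "body": {
  "rows": [
    {"hand":41,"tx":0,"ty":0,"tz":0.5,"twist":0},
    {"hand":41,"tx":0,"ty":0,"tz":0,"twist":0}
  ]
}}

```text
clock: 20.7
tcp_pos: [0.646, 0.04, 0.116]
tcp_rot: [-0.33, -3.124, -0.0]
force: [0.2, 1.3, -1.5]
grip_width: 0.0415
grasp_force: 40.8
```

```bash
python3 -c "
from h import *
go(.6466,.0399,.1153,-12.2,1)
"
```

```text
clk 20.70 tcp [0.646 0.04  0.116] yaw -12.05 tilt 0.01 F [ 0.2  1.3 -1.5] M [ 0.58 -0.22 -0.01] w 41.52 gf 40.8
need t [-0.6  0.1  0.7] twist 0.15 per row/1 [-0.6  0.1  0.7]
```

{"method": "move_arm", "body": {
  "rows": [
    {"hand":41,"tx":0,"ty":0,"tz":0.4,"twist":0},
    {"hand":41,"tx":0,"ty":0,"tz":0,"twist":0}
  ]
}}

```text
clock: 20.95
tcp_pos: [0.646, 0.04, 0.1157]
tcp_rot: [-0.33, -3.124, -0.0]
force: [0.1, 1.5, 0.4]
grip_width: 0.0419
grasp_force: 40.9
```

{"method": "move_arm", "body": {
  "rows": [
    {"hand":41,"tx":0,"ty":0,"tz":0.4,"twist":0},
    {"hand":41,"tx":0,"ty":0,"tz":0,"twist":0}
  ]
}}

```text
clock: 21.2
tcp_pos: [0.646, 0.04, 0.1154]
tcp_rot: [-0.33, -3.124, -0.0]
force: [0.5, 2.1, 0.1]
grip_width: 0.0417
grasp_force: 40.9
```

{"method": "move_arm", "body": {
  "rows": [
    {"hand":41,"tx":0,"ty":0,"tz":0.4,"twist":0},
    {"hand":41,"tx":0,"ty":0,"tz":0,"twist":0}
  ]
}}

```text
clock: 21.45
tcp_pos: [0.6461, 0.04, 0.1154]
tcp_rot: [0.329, 3.124, -0.0]
force: [-0.2, 1.8, 2.3]
grip_width: 0.0416
grasp_force: 41.0
```

{"method": "move_arm", "body": {
  "rows": [
    {"hand":41,"tx":0,"ty":0,"tz":0.4,"twist":0},
    {"hand":41,"tx":0,"ty":0,"tz":0,"twist":0}
  ]
}}

```text
clock: 21.7
tcp_pos: [0.6462, 0.0399, 0.1153]
tcp_rot: [0.33, 3.124, -0.0]
force: [-1.2, 2.5, 4.8]
grip_width: 0.0418
grasp_force: 41.3
```

{"method": "move_arm", "body": {
  "rows": [
    {"hand":41,"tx":0,"ty":0,"tz":0.3,"twist":0},
    {"hand":41,"tx":0,"ty":0,"tz":0,"twist":0}
  ]
}}

```text
clock: 21.95
tcp_pos: [0.6462, 0.0399, 0.1153]
tcp_rot: [0.33, 3.124, -0.0]
force: [-1.1, 2.0, 6.5]
grip_width: 0.0416
grasp_force: 41.4
```

```bash
python3 -c "
from h import *
go(.6466,.0399,.1153,-12.2,1)
"
```

```text
clk 21.95 tcp [0.6462 0.0399 0.1153] yaw -12.04 tilt 0.03 F [-1.1  2.   6.5] M [ 0.64  0.43 -0.05] w 41.63 gf 41.4
need t [-0.4  0.  -0. ] twist 0.16 per row/1 [-0.4  0.  -0. ]
```

Firm stop at the same height the head sat at in the rack: head home. Relax the push, then release.

{"method": "move_arm", "body": {
  "rows": [
    {"hand":41,"tx":0,"ty":0,"tz":-0.8,"twist":0},
    {"hand":43,"tx":0,"ty":0,"tz":0,"twist":0},
    {"hand":44,"tx":0,"ty":0,"tz":0,"twist":0},
    {"hand":45,"tx":0,"ty":0,"tz":0,"twist":0},
    {"hand":46,"tx":0,"ty":0,"tz":0,"twist":0},
    {"hand":46,"tx":0,"ty":0,"tz":0,"twist":0},
    {"hand":46,"tx":0,"ty":0,"tz":0,"twist":0}
  ],
  "squeeze": 20
}}

```text
clock: 22.82
tcp_pos: [0.646, 0.0399, 0.115]
tcp_rot: [-0.33, -3.124, 0.0]
force: [-0.3, 0.5, -1.2]
grip_width: 0.0459
grasp_force: 7.3
```

```bash
python3 -c "
from h import *
go(.6466,.0399,.1153,-12.2,1)
"
```

```text
clk 22.82 tcp [0.646  0.0399 0.115 ] yaw -12.04 tilt 0.01 F [-0.3  0.5 -1.2] M [ 0.02  0.03 -0.03] w 45.89 gf 7.3
need t [-0.6  0.1 -0.3] twist 0.16 per row/1 [-0.6  0.1 -0.3]
```

{"method": "move_arm", "body": {
  "rows": [
    {"hand":46,"tx":0,"ty":0,"tz":-3,"twist":0},
    {"hand":46,"tx":0,"ty":0,"tz":-6,"twist":0},
    {"hand":46,"tx":0,"ty":0,"tz":-12,"twist":0},
    {"hand":46,"tx":0,"ty":0,"tz":-18,"twist":0},
    {"hand":46,"tx":0,"ty":0,"tz":-20,"twist":0},
    {"hand":46,"tx":0,"ty":0,"tz":-20,"twist":0},
    {"hand":46,"tx":0,"ty":0,"tz":-12,"twist":0},
    {"hand":46,"tx":0,"ty":0,"tz":0,"twist":0}
  ]
}}

```text
clock: 23.82
tcp_pos: [0.6469, 0.0399, 0.208]
tcp_rot: [0.329, 3.121, 0.0]
force: [-0.1, 0.5, -0.7]
grip_width: 0.046
grasp_force: 7.3
```

```bash
cat >> h.py <<'E'
def bore(z=.048,c=(.6432,.0405)):
    u,v=proj('scene',[*c,z])[0]; g=cv2.cvtColor(snapshot('scene'),cv2.COLOR_RGB2GRAY).astype(float)
    y0,x0=int(v)-4,int(u)-4; w=g[y0:y0+10,x0:x0+10]; m=np.clip(w.max()*.55-w,0,None); yy,xx=np.mgrid[y0:y0+10,x0:x0+10]
    print((u,v)); print(w.astype(int)); U,V=(xx*m).sum()/m.sum(),(yy*m).sum()/m.sum(); print('bore',U,V,atz('scene',U,V,z))
E
python3 -c "
from h import *
bore()
go(.473,-.3055,.21,-19.5,10)
"
```

```text
(np.float64(294.94592049386716), np.float64(265.2927460483807))
[[ 46  64  95  96 103 154 159 146 119 114]
 [ 64  88 105  93  87 122 142 160 160 157]
 [ 91 102  97  79  82 124  91 139 160 162]
 [ 98  94  81  61  33  35  35  82 141 158]
 [ 81  80  73  32   3   0   0  27  98 159]
 [ 78  78  78  45  14   1   6  34  90 140]
 [ 81  80  79  68  49  49  49  59  80 100]
 [ 78  80  80  82  81  82  82  80  81  90]
 [ 68  77  79  80  82  83  80  82  81  80]
 [ 55  62  75  78  80  82  84  76  77  71]]
bore 294.24232143938934 265.9532925425576 [0.64536243 0.04054212 0.048     ]
clk 23.88 tcp [0.6461 0.0399 0.2065] yaw -12.05 tilt 0.04 F [ 0.2 -0.6  0.1] M [-0.06  0.01 -0.05] w 46.11 gf 7.3
need t [  97.2 -374.    -3.6] twist 7.45 per row/10 [  9.7 -37.4  -0.4]
```

The bore shows at about (295,265.4) against (294.9,265.3) predicted for a head seated on the rim. Carry the tongs back.

{"method": "move_arm", "body": {
  "rows": [
    {"hand":46,"tx":3,"ty":-11,"tz":-6,"twist":0},
    {"hand":46,"tx":7,"ty":-26,"tz":-8,"twist":0},
    {"hand":46,"tx":10,"ty":-37,"tz":-6,"twist":0},
    {"hand":46,"tx":11.5,"ty":-45,"tz":0,"twist":0},
    {"hand":46,"tx":11.5,"ty":-45,"tz":0,"twist":0},
    {"hand":46,"tx":11.5,"ty":-45,"tz":0,"twist":0},
    {"hand":46,"tx":11.5,"ty":-45,"tz":0,"twist":0},
    {"hand":46,"tx":10,"ty":-37,"tz":0,"twist":0}
  ]
}}

```text
clock: 24.88
tcp_pos: [0.509, -0.2306, 0.2255]
tcp_rot: [-0.331, -3.123, -0.0]
force: [-0.1, 0.1, -0.5]
grip_width: 0.046
grasp_force: 7.3
```

{"method": "move_arm", "body": {
  "rows": [
    {"hand":46,"tx":8,"ty":-32,"tz":0,"twist":1.5},
    {"hand":46,"tx":5,"ty":-23,"tz":0,"twist":2},
    {"hand":46,"tx":4,"ty":-15,"tz":0,"twist":2},
    {"hand":46,"tx":2,"ty":-9,"tz":0,"twist":2},
    {"hand":46,"tx":0,"ty":0,"tz":0,"twist":0},
    {"hand":46,"tx":0,"ty":0,"tz":0,"twist":0}
  ]
}}

```text
clock: 25.62
tcp_pos: [0.474, -0.3003, 0.226]
tcp_rot: [-0.532, -3.096, -0.001]
force: [0.1, -0.1, -2.0]
grip_width: 0.0461
grasp_force: 7.3
```

```bash
python3 -c "
from h import *
go(.4733,-.3045,.145,-19.5,1)
"
```

```text
clk 25.62 tcp [ 0.474  -0.3003  0.226 ] yaw -19.49 tilt 0.03 F [ 0.1 -0.1 -2. ] M [ 0.01 -0.03  0.01] w 46.11 gf 7.3
need t [-0.8 -4.2 81. ] twist 0.01 per row/1 [-0.8 -4.2 81. ]
```

{"method": "move_arm", "body": {
  "rows": [
    {"hand":46,"tx":-0.8,"ty":-4.2,"tz":6,"twist":0},
    {"hand":46,"tx":0,"ty":0,"tz":14,"twist":0},
    {"hand":46,"tx":0,"ty":0,"tz":20,"twist":0},
    {"hand":46,"tx":0,"ty":0,"tz":20,"twist":0},
    {"hand":46,"tx":0,"ty":0,"tz":14,"twist":0},
    {"hand":46,"tx":0,"ty":0,"tz":5,"twist":0},
    {"hand":46,"tx":0,"ty":0,"tz":0,"twist":0},
    {"hand":46,"tx":0,"ty":0,"tz":0,"twist":0}
  ]
}}

```text
clock: 26.62
tcp_pos: [0.4736, -0.3057, 0.148]
tcp_rot: [0.533, 3.094, -0.001]
force: [-0.2, -0.6, -1.3]
grip_width: 0.046
grasp_force: 7.3
```

```bash
python3 -c "
from h import *
go(.4733,-.3045,.135,-19.5,1)
"
```

```text
clk 26.62 tcp [ 0.4736 -0.3057  0.148 ] yaw -19.54 tilt 0.10 F [-0.2 -0.6 -1.3] M [-0.04 -0.04  0.04] w 46.02 gf 7.3
need t [ 0.7  1.  13. ] twist -0.04 per row/1 [ 0.7  1.  13. ]
```

{"method": "move_arm", "body": {
  "rows": [
    {"hand":46,"tx":0.3,"ty":1,"tz":2,"twist":0},
    {"hand":46,"tx":0,"ty":0,"tz":3,"twist":0},
    {"hand":46,"tx":0,"ty":0,"tz":3,"twist":0},
    {"hand":46,"tx":0,"ty":0,"tz":3,"twist":0},
    {"hand":46,"tx":0,"ty":0,"tz":3,"twist":0},
    {"hand":46,"tx":0,"ty":0,"tz":0,"twist":0}
  ]
}}

```text
clock: 27.38
tcp_pos: [0.4729, -0.3039, 0.1326]
tcp_rot: [-0.533, -3.095, -0.001]
force: [-0.4, -0.9, -1.3]
grip_width: 0.0462
grasp_force: 7.3
```

```bash
python3 -c "
from h import *
go(.4733,-.3045,.0888,-19.5,1)
"
```

```text
clk 27.38 tcp [ 0.4729 -0.3039  0.1326] yaw -19.55 tilt 0.05 F [-0.4 -0.9 -1.3] M [-0.02  0.03  0.02] w 46.25 gf 7.3
need t [-0.6 -0.4 43.8] twist -0.05 per row/1 [-0.6 -0.4 43.8]
```

{"method": "move_arm", "body": {
  "rows": [
    {"hand":46,"tx":0,"ty":0,"tz":6,"twist":0},
    {"hand":46,"tx":0,"ty":0,"tz":8,"twist":0},
    {"hand":46,"tx":0,"ty":0,"tz":8,"twist":0},
    {"hand":46,"tx":0,"ty":0,"tz":8,"twist":0},
    {"hand":46,"tx":0,"ty":0,"tz":6,"twist":0},
    {"hand":46,"tx":0,"ty":0,"tz":4,"twist":0},
    {"hand":46,"tx":0,"ty":0,"tz":1.5,"twist":0},
    {"hand":46,"tx":0,"ty":0,"tz":0,"twist":0}
  ]
}}

```text
clock: 28.38
tcp_pos: [0.4732, -0.3042, 0.0916]
tcp_rot: [0.533, 3.096, -0.0]
force: [-0.0, 0.2, 0.1]
grip_width: 0.0458
grasp_force: 7.3
```

```bash
python3 -c "
from h import *
go(.4733,-.3045,.0888,-19.5,1)
"
```

```text
clk 28.38 tcp [ 0.4732 -0.3042  0.0916] yaw -19.54 tilt 0.01 F [-0.   0.2  0.1] M [ 0.01 -0.01  0.05] w 45.84 gf 7.3
need t [-0.2 -0.3  2.8] twist -0.04 per row/1 [-0.2 -0.3  2.8]
```

{"method": "move_arm", "body": {
  "rows": [
    {"hand":46,"tx":0,"ty":0,"tz":1,"twist":0},
    {"hand":46,"tx":0,"ty":0,"tz":1,"twist":0},
    {"hand":46,"tx":0,"ty":0,"tz":0,"twist":0}
  ]
}}

```text
clock: 28.75
tcp_pos: [0.4731, -0.3041, 0.0896]
tcp_rot: [-0.533, -3.096, -0.0]
force: [-0.6, -0.4, -1.7]
grip_width: 0.0458
grasp_force: 7.3
```

{"method": "move_arm", "body": {
  "rows": [
    {"hand":46,"tx":0,"ty":0,"tz":0.6,"twist":0},
    {"hand":46,"tx":0,"ty":0,"tz":0.6,"twist":0},
    {"hand":46,"tx":0,"ty":0,"tz":0,"twist":0}
  ]
}}

```text
clock: 29.12
tcp_pos: [0.4734, -0.3043, 0.0888]
tcp_rot: [0.533, 3.095, -0.001]
force: [0.2, 0.5, 1.8]
grip_width: 0.046
grasp_force: 7.4
```

Tips on the slot floor. Open.

{"method": "move_arm", "body": {
  "rows": [
    {"hand":48,"tx":0,"ty":0,"tz":0,"twist":0},
    {"hand":50,"tx":0,"ty":0,"tz":0,"twist":0},
    {"hand":55,"tx":0,"ty":0,"tz":0,"twist":0},
    {"hand":70,"tx":0,"ty":0,"tz":0,"twist":0},
    {"hand":85,"tx":0,"ty":0,"tz":0,"twist":0},
    {"hand":85,"tx":0,"ty":0,"tz":0,"twist":0},
    {"hand":85,"tx":0,"ty":0,"tz":0,"twist":0}
  ]
}}

```text
clock: 30.0
tcp_pos: [0.4731, -0.3042, 0.0884]
tcp_rot: [-0.533, -3.096, 0.0]
force: [0.7, 0.2, 0.5]
grip_width: 0.085
grasp_force: 0.0
```

```bash
python3 -c "
from h import *
go(.4733,-.3045,.0888,-19.5,1)
"
```

```text
clk 30.00 tcp [ 0.4731 -0.3042  0.0884] yaw -19.54 tilt 0.00 F [0.7 0.2 0.5] M [-0.03  0.02  0.02] w 85.03 gf 0.0
need t [-0.3 -0.3 -0.4] twist -0.04 per row/1 [-0.3 -0.3 -0.4]
```

{"method": "move_arm", "body": {
  "rows": [
    {"hand":85,"tx":0,"ty":0,"tz":-8,"twist":0},
    {"hand":85,"tx":0,"ty":0,"tz":-16,"twist":0},
    {"hand":85,"tx":0,"ty":0,"tz":-25,"twist":0},
    {"hand":85,"tx":0,"ty":0,"tz":-30,"twist":0},
    {"hand":85,"tx":0,"ty":0,"tz":-30,"twist":0},
    {"hand":85,"tx":0,"ty":0,"tz":-30,"twist":0},
    {"hand":85,"tx":0,"ty":0,"tz":-20,"twist":0},
    {"hand":85,"tx":0,"ty":0,"tz":0,"twist":0}
  ]
}}

```text
clock: 31.0
tcp_pos: [0.4744, -0.3053, 0.251]
tcp_rot: [0.532, 3.09, -0.006]
force: [0.3, -0.5, -0.6]
grip_width: 0.0851
grasp_force: 0.0
```

```bash
python3 -c "
from h import *
go(.4733,-.3045,.0888,-19.5,1)
bore()
a=cv2.imread('pics/a.png'); b=cv2.resize(a,(640,400),interpolation=cv2.INTER_AREA)
c=snapshot('scene')[:,:,::-1]
d=np.abs(c.astype(int)-b).max(2)
for n,(x0,y0,x1,y1) in {'hinge/grips':(230,118,252,158),'rack wide':(412,305,431,325),'rack mid':(431,292,448,310),'rack far':(448,275,468,296),'driver':(280,180,345,220),'tape':(352,190,396,226)}.items(): print(n,d[y0:y1,x0:x1].mean().round(1))
# best shift of tongs patch against the first picture
T=b[120:158,232:252]; S=c[108:170,222:262]; r=cv2.matchTemplate(S,T,cv2.TM_CCOEFF_NORMED); print('tongs',cv2.minMaxLoc(r)[1],cv2.minMaxLoc(r)[3],'unmoved=(10,12)')
"
```

```text
clk 31.00 tcp [ 0.4744 -0.3053  0.251 ] yaw -19.54 tilt 0.38 F [ 0.3 -0.5 -0.6] M [ 0.02 -0.01 -0.01] w 85.14 gf 0.0
need t [  2.3   0.8 162.2] twist -0.04 per row/1 [  2.3   0.8 162.2]
(np.float64(294.94592049386716), np.float64(265.2927460483807))
[[ 73  93 121 140 159 174 172 154 125 119]
 [ 99 139 165 170 172 174 173 170 173 166]
 [140 163 165 167 144 142 145 150 172 172]
 [165 164 160 133  58  36  51  91 171 172]
 [166 165 156  65   1   0   0  65 172 170]
 [166 164 158  84  30  17  24  78 172 171]
 [166 164 162 138 111 108 107 130 171 173]
 [154 165 166 167 170 173 170 169 174 171]
 [110 147 162 168 173 173 172 168 167 159]
 [ 55  91 133 151 151 158 163 143 127 116]]
bore 294.6160868492475 265.2764618800889 [0.64360906 0.03995807 0.048     ]
hinge/grips 20.5
rack wide 56.5
rack mid 5.3
rack far 5.9
driver 14.1
tape 13.9
tongs 0.9189609885215759 (10, 12) unmoved=(10,12)
```

```bash
python3 -c "
from station import *
print(sign_off())"
```

```text
the job is handed in; nothing more can be done
None
```

The job is handed in at about 31 s. By the force readings and final camera check, the wide bush is seated on the socket's rim (net push about 8.5 N) and the tongs are back in their slot, tips down. I viewed 11 pictures, one over the limit of 10.

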